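# Clamp a sample bottle on the shaker with the click lever

### The arm

A 6-joint arm with a two-finger parallel gripper is mounted at the origin on a cart in front of the work surface, level with it; the furniture and walls round the work are solid. World frame = base frame: x ahead of the robot, y to its left, z up, the work surface at z = 0. Lengths are in m, angles in rad, forces in N, time in s.
With the tool pointing down it reaches from about 0.25 to 0.725 m from the base axis. Payload 4 kg.
Tool frame: the origin (TCP) lies on the centre line of the jaws, within the pads' length; the fingertips stand 25 mm ahead of it and the grasp point (between the pads) lies 6 mm ahead of it (tip_extent is the distance from the TCP to the fingertips, in m); z points along the fingers, y is the line along which they close (so a half turn about z gives the same grasp; the last joint's range is limited). The gripper opens to 85 mm and grips with 20 to 120 N. Pads are 22 mm wide; open, the fingers measure 114 mm over their backs; the gripper's body (76 mm by 85 mm) begins 54 mm behind the grasp point. The pads swing forward as they close: fully open they stand 13 mm farther back than shut.
Start: joints at [-1.23, 0.241, 0.005, 1.335, 0, 1.571], TCP at [0.167, -0.471, 0.256] pointing down, gripper open.
Joint ranges: [-2.72, 2.72], [-1.05, 1.87], [-1.09, 1.28], [-1.99, 2.15], [-1.42, 1.44], [-3.14, 3.14]. Speed limits (rad/s): [2.79, 2.79, 3.14, 3.14, 3.14, 3.14].

### API

Orientations are given as a unit quaternion [x, y, z, w].
In Python, from bench import get_state, get_image, camera_params, hand_in, tip_extent gives the robot as it stands.
- The arm moves only by the shell command python3 -m creep 'ROWS' [OPENING] [FORCE]. ROWS is JSON, a list that holds one entry, the list of rows, each a list of 4 numbers: the shift along the tool's x, y, z normalised to -1 to 1, where 1 is 0.25 m, then the turn about the tool's z normalised to -1 to 1, where 1 is pi rad. In form: [[[dx, dy, dz, roll], ...]]. A call has 1 to 12 rows; each row is the pose to reach, as a shift and turn from the pose commanded when the call began, along the tool's axes at that moment, turning the shorter way round; what a row does not reach only later rows make up. A row lasts 1/12 s, in which the tool goes at most 41.7 mm and 7.16 degrees, less where a joint would pass 70% of its speed; a pose out of reach is approached as far as the arm can. A call with a number of a shift or a turn outside -1 to 1 is refused whole. A call with a gripper value outside its range is refused whole. OPENING is the finger opening in mm, from 0 to 85.4, set as the call begins (- or left out, the last holds). The fingers move at their own pace and stop on an object; FORCE is the grip in N (left out, the last holds). Time passes only in rows, so rows that repeat a pose let the fingers close. It gives the time, the measured TCP pose, the force, the opening and the grip force at its end, in the units of the state.
- get_state(): the state, without advancing time (a new reading comes with each control period).
- get_image(name): name is "scene" or "top"; returns (picture, depth): 384x512x3 uint8, red, green, blue; 384x512 float32, m along the optical axis (not along the pixel's ray), 0 where there is no reading.
- camera_params(name): a dict with "fx", "fy", "cx", "cy" (pixels), "dist_coeffs" ([k1, k2, p1, p2, k3] as OpenCV has them; the pictures are not rectified), "camera_from_world" (4x4, takes a point from world to camera coordinates). Camera axes: x right, y up, looking along -z (the intrinsics and any distortion apply to the point x, -y, -z); pixel columns grow to the right and rows downward; lengths in m; the calibration is good to about 2 mm. A picture is of the moment at which its call begins. camera_params takes no time and is no camera call.
- hand_in(): hands the job in; it is judged then, once.
The state is a dict: "t": time; "qpos": joint angles; "joint_vel": joint speeds; "tau": joint torques, N m; "tool_pos": TCP position; "eef_rot": TCP orientation; "force": force on the tool from outside, world axes, zero at the start; "moment": the same for the moment, N m; "finger_gap": finger opening in m; "finger_force": force on a finger pad.
Only numpy, scipy, OpenCV 4.12 (cv2) and the standard library are available. Lean on these libraries where they do the work, as an engineer would, in place of code of your own. Each camera call takes 0.05 s, during which the arm holds its last target. There are 200 camera calls.

### The job

Stand the white plastic bottle with the blue cap upright in the shaker's bottle clamp, between the flat jaw and the V backstop, and let go of it. Then turn the red lever clockwise (seen from above) so that the jaw closes on the bottle, and stop at the first click of the slip clutch: one click, not two, never backwards. Leave the other two bottles standing where they are.

Things in the scene. Friction and masses are not known exactly. Their poses are not given: they have to be found in the camera images.
- bottle_mid (a point): centre (half-way up, 62.5 mm above its underside) of the bottle to clamp: white round plastic bottle, 61 mm diameter, 125 mm tall, 0.28 kg, with a blue cap 42 mm in diameter, 107 to 125 mm above the underside; the cap does not turn and can be gripped from above. z is up along the bottle
- blue_cap_bottle: the same bottle; origin at the centre of its underside, z up
- square_bottle: bystander: square cream plastic bottle with a white cap, 60x61x120 mm, loose; origin at the centre of its underside
- blue_reagent: bystander: clear glass reagent bottle with blue contents and a glass stopper, 58 mm diameter, 114 mm tall, loose; origin at the centre of its underside
- clamp: the bottle clamp, fixed to the worktop: grey base plate 170 (x) x 270 (y) x 30 mm, origin at the centre of its underside; the bottle stands on its top, 30 mm above the worktop. The clamping axis is the clamp's y: V backstop at the +y end, then the space for the bottle, then the flat jaw, then the aluminium housing with the lever at the -y end
- seat (a point): where the middle of the bottle's underside goes when set down: on top of the base plate, axes as the clamp's. A bottle standing here has 5 mm to the V backstop's pads (+y side; they centre it in x) and 4 to 10 mm to the open jaw (-y side). Jaw and V reach up to 54 mm above the base plate, so the bottle's upper half stays clear
- jaw: the flat steel jaw with a rubber-buffered face pad, 44 mm wide (clamp's x); slides along the clamp's +y by 15 mm per radian of ring turn; body origin at the clamp's origin when open. It stays where the lever leaves it
- backstop: the V-shaped backstop with two rubber pads at the clamp's +y end. It is set up to 3 mm nearer or farther each time, so the lever angle at which the clutch clicks differs too; it does not yield during the task
- lever_post (a point): middle of the yellow upright post on the end of the red lever: 16 mm diameter, free from 20 mm below to 25 mm above this point, 110 mm from the lever's axis, fixed to the lever; the red bar, 18 mm wide, lies just below it. Site axes: x outward along the lever, z up. The lever starts pointing about to the clamp's -y and is turned clockwise seen from above, toward the clamp's -x
- lever_axis (a point): point on the lever's vertical axis of turning, at the height of lever_post
- click_lever (a joint): rad the lever has slipped clockwise on its ring: 0 while both turn together (no click yet), 0.39 after the first click, 0.79 after the second, negative if slipped backwards. Past about 0.2 it snaps forward by itself to 0.39 and rests there. White marks on the lever's hub and on the ring, opposite the arm, line up at 0 and stand 22.5 degrees apart after one click
- spindle: the steel drive ring under the lever, with sixteen upright pins; it moves the jaw. Lever and ring turn together, at 2 N or so on the post; after 0.6 to 1.0 rad of turn the jaw has pushed the bottle home and the load rises over about 0.2 rad more to 7 N at the post: then the lever slips on the ring (the click). A one-way brake keeps the jaw tight; it does not turn back
Mind the look-alikes: they are no part of the job. What is shaped like the blue_cap_bottle but green, pink or purple is not meant.

How it is judged:
By the outcome, as a careful person would: the job done as asked, in the order asked, and still so for the second after the job is handed in, with the robot touching nothing.
It also fails if it takes over 64 s, if anything falls off the work surface, if the arm or the gripper's body presses on something with over 40 N, if the wrist force passes 120 N, or if a joint passes its speed limit or range.

## Working session

There is one attempt and no reset: what is moved stays moved. The work goes in short steps, Python scripts to look and compute and a shell command to move; the robot and the scene stay as the last step left them, time stands still between calls to the robot, and variables do not carry over. Pictures are saved under pics/ and viewed, at most 10 in all, crops included, and the job is handed in when it is done.

```bash
mkdir -p pics; cat > h.py <<'E'
import numpy as np, cv2
from bench import *
def cam(n):
    p=camera_params(n);K=np.array([[p['fx'],0,p['cx']],[0,p['fy'],p['cy']],[0,0,1]]);return K,np.array(p['dist_coeffs']),np.array(p['camera_from_world'])
def at_z(n,u,v,z):
    K,d,T=cam(n);x,y=cv2.undistortPoints(np.array([[[u,v]]],float),K,d)[0,0]
    R=T[:3,:3];o=-R.T@T[:3,3];r=R.T@np.array([x,-y,-1]);return o+r*(z-o[2])/r[2]
def at_d(n,u,v,dep):
    K,d,T=cam(n);x,y=cv2.undistortPoints(np.array([[[u,v]]],float),K,d)[0,0]
    return T[:3,:3].T@(np.array([x,-y,-1])*dep-T[:3,3])
def snap(n,f,box=None,s=1):
    im,dep=get_image(n);np.save('pics/%s_d.npy'%n,dep);np.save('pics/%s_i.npy'%n,im)
    if box: im=im[box[1]:box[3],box[0]:box[2]]
    im=cv2.resize(im,None,fx=s,fy=s,interpolation=cv2.INTER_CUBIC)
    cv2.imwrite('pics/'+f,im[:,:,::-1]);return dep
E
python3 - <<'E'
from h import *
a=get_image('scene');b=get_image('top')
for n,(i,d) in zip(('scene','top'),(a,b)):
    np.save(f'pics/{n}_i.npy',i);np.save(f'pics/{n}_d.npy',d)
    cv2.imwrite(f'pics/{n}0.png',cv2.resize(i,None,fx=1.5,fy=1.5)[:,:,::-1])
    print(camera_params(n))
s=get_state();print(s,tip_extent)
E
```

```text
{'fx': 411.234338066444, 'fy': 411.234338066444, 'cx': 264.04153373631226, 'cy': 186.87960774718158, 'dist_coeffs': array([-0.07183382,  0.        ,  0.        ,  0.        ,  0.        ]), 'camera_from_world': array([[-0.72973905, -0.68361918, -0.01207213,  0.40581313],
       [ 0.33422333, -0.37206334,  0.86594667, -0.2278731 ],
       [-0.59646935,  0.62788031,  0.49999063, -0.94292116],
       [ 0.        ,  0.        ,  0.        ,  1.        ]])}
{'fx': 399.03313601217013, 'fy': 399.03313601217013, 'cx': 257.7893616791343, 'cy': 193.60514086283968, 'dist_coeffs': array([-0.01466418,  0.        ,  0.        ,  0.        ,  0.        ]), 'camera_from_world': array([[ 0.00502008, -0.99993953,  0.00978477,  0.0423086 ],
       [ 0.99677568,  0.00578732,  0.0800297 , -0.51918678],
       [-0.08008149,  0.00935146,  0.99674445, -1.29157921],
       [ 0.        ,  0.        ,  0.        ,  1.        ]])}
{'t': 0.1, 'qpos': array([-1.22999127e+00,  2.41352779e-01,  3.90583564e-03,  1.33521536e+00,
       -1.01505749e-06,  1.57080444e+00]), 'joint_vel': array([ 0.00021339, -0.00151002,  0.00458815,  0.00011186, -0.00164113,
       -0.00285655]), 'tau': array([ 1.05760279e-03, -3.73138618e+01,  2.53009701e+01,  1.08376236e-02,
       -1.07487719e-05,  9.47466276e-06]), 'tool_pos': array([ 0.16695474, -0.47076941,  0.25551227]), 'eef_rot': array([ 9.85516846e-01,  1.69574986e-01, -1.58719196e-04, -9.19388776e-04]), 'force': array([-0.00551153,  0.04640653, -0.5708715 ]), 'moment': array([-0.02631416, -0.00497727, -0.02205911]), 'finger_force': 0.0, 'finger_gap': 0.08545744666364817} 0.025
```

View pics/scene0.png

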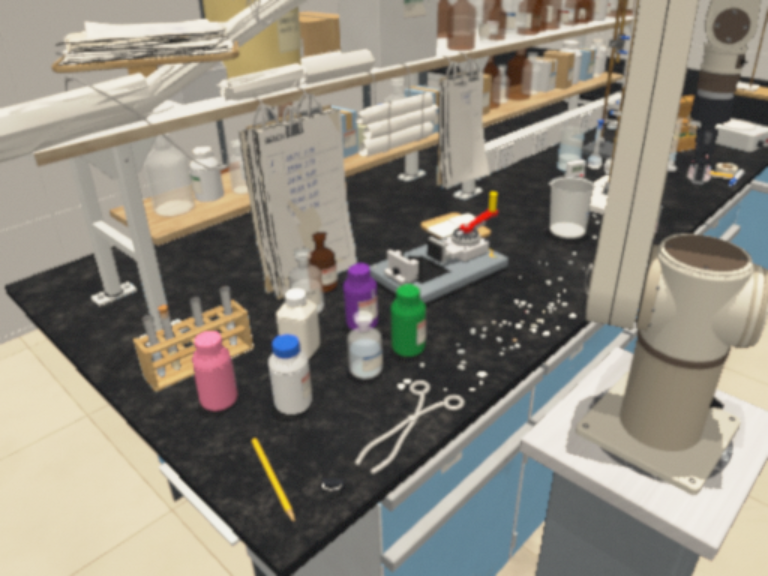

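View pics/top0.png

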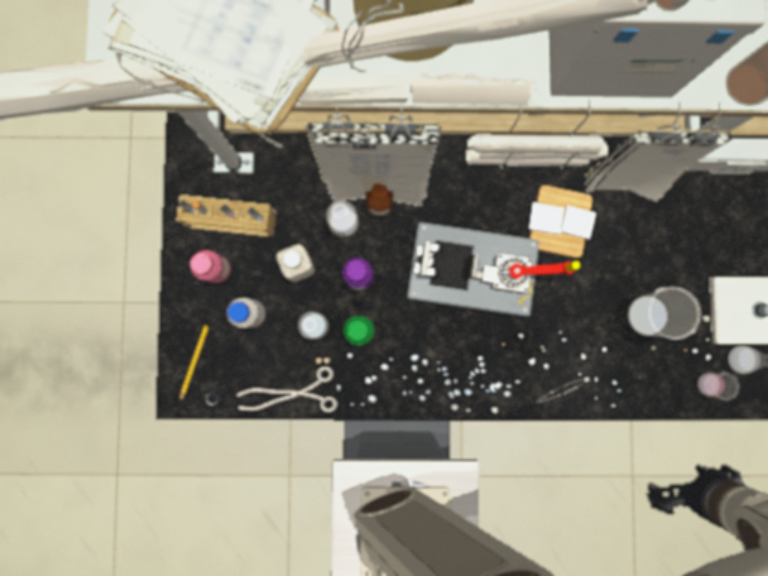

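Top view (x1.5 px): the white bottle with the blue cap is at (240,312). Look-alikes are pink (208,266), purple (357,273) and green (358,330). The bystanders are the square bottle (294,261) and the blue reagent bottle (313,325). The clamp is centred at about (473,270), with the lever post at (575,266). Only the one at (240,312) has a white body and a blue cap. I'll confirm it in a crop.

```bash
python3 - <<'E'
from h import *
im=np.load('pics/top_i.npy')
a=cv2.resize(im[180:240,130:260],None,fx=6,fy=6,interpolation=cv2.INTER_CUBIC)
b=cv2.resize(im[140:220,265:395],None,fx=6,fy=6,interpolation=cv2.INTER_CUBIC)
cv2.imwrite('pics/b1.png',b[:,:,::-1]);cv2.imwrite('pics/a1.png',a[:,:,::-1])
d=np.load('pics/top_d.npy')
# blue cap mask
h=cv2.cvtColor(im,cv2.COLOR_RGB2HSV)
m=(h[...,0]>100)&(h[...,0]<125)&(h[...,1]>150);m[:190]=0;m[225:]=0;m[:,:140]=0;m[:,185:]=0
v,u=np.nonzero(m);print('cap',u.min(),u.max(),v.min(),v.max(),u.mean(),v.mean(),at_d('top',u.mean(),v.mean(),d[208,158]),at_z('top',(u.min()+u.max())/2,(v.min()+v.max())/2,.125))
m=(h[...,0]>22)&(h[...,0]<32)&(h[...,1]>180);m[:170]=0;m[185:]=0;m[:,:370]=0;m[:,395:]=0
v,u=np.nonzero(m);print('post',u.min(),u.max(),v.min(),v.max(),[at_d('top',x,y,d[y,x]).round(3) for x,y in zip(u,v)][::4])
print('plate z',at_d('top',300,195,d[195,300]),'hub',at_d('top',344,180,d[180,344]))
E
```

```text
cap 152 164 202 213 158.44166666666666 207.675 [0.46623037 0.34483538 0.12656879] [0.46681852 0.34655349 0.125     ]
post 379 386 174 179 [array([ 0.572, -0.33 ,  0.133]), array([ 0.568, -0.327,  0.134]), array([ 0.568, -0.338,  0.137]), array([ 0.565, -0.331,  0.138]), array([ 0.564, -0.325,  0.118]), array([ 0.561, -0.33 ,  0.143]), array([ 0.561, -0.326,  0.117]), array([ 0.559, -0.331,  0.14 ]), array([ 0.559, -0.328,  0.111]), array([ 0.557, -0.333,  0.131])]
plate z [ 0.51424975 -0.09249721  0.03224061] hub [ 0.55665232 -0.22196671  0.09885613]
```

View pics/a1.png

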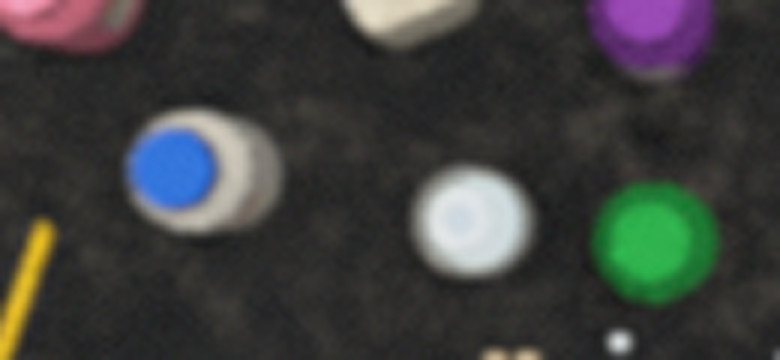

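View pics/b1.png

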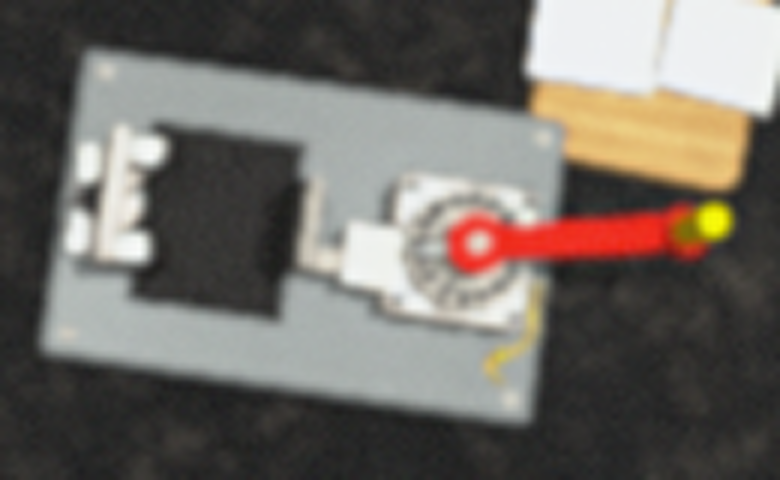

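Crop a1 confirms a white body with a blue cap at (172,168). Crop b1 shows the plate corners at (85,48), (563,125), (40,352) and (530,424), the V at the left, the jaw at (312,220), the hub at (480,242) and the post at (715,220).

```bash
python3 - <<'E'
from h import *
px=lambda x,y:((x+.5)/6-.5+265,(y+.5)/6-.5+140)
C=[at_z('top',*px(*p),.03)[:2] for p in [(85,48),(563,125),(40,352),(530,424)]]
L=np.array([[85,135],[85,-135],[-85,135],[-85,-135]])/1000
o=np.mean(C,0);z=sum(complex(*(c-o))*complex(*l).conjugate() for c,l in zip(C,L));yaw=np.angle(z)
R=np.array([[np.cos(yaw),-np.sin(yaw)],[np.sin(yaw),np.cos(yaw)]])
print('clamp',o,yaw,'resid mm',[((c-o)@R-l).round(4)*1000 for c,l in zip(C,L)])
q=lambda n,x,y,zz:print(n,at_z('top',*px(x,y),zz)[:2].round(4),'clamp mm',((at_z('top',*px(x,y),zz)[:2]-o)@R*1000).round(1))
q('padA',165,150,.084);q('padB',150,247,.084);q('Vbar top',122,125,.084);q('Vbar bot',105,262,.084)
q('jaw face top',304,180,.084);q('jaw face bot',298,265,.084);q('jaw back',322,180,.084)
q('hub',480,241,.1);q('post top',715,220,.14)
q('mat TL',155,122,.03);q('mat BR',280,318,.03)
d=np.load('pics/top_d.npy')
v,u=np.mgrid[140:220,265:395]
P=np.array([at_d('top',a,b,d[b,a]) for a,b in zip(u.ravel(),v.ravel())])
Q=np.c_[(P[:,:2]-o)@R*1000,P[:,2]*1000]
np.save('pics/Q.npy',Q)
for nm,b in {'V':(-60,60,50,110),'jaw':(-40,40,-60,10),'hub':(-30,30,-150,-50),'post':(-60,60,-235,-170)}.items():
    m=(Q[:,0]>b[0])&(Q[:,0]<b[1])&(Q[:,1]>b[2])&(Q[:,1]<b[3]);W=Q[m]
    W=W[W[:,2]>60];print(nm,W[:,2].max().round(), W.min(0).round(),W.max(0).round())
    if nm in('V','jaw'):print(W[np.argsort(W[:,0])][::4].round().tolist())
print('cap',at_z('top',158.3,207.6,.125))
E
```

```text
clamp [ 0.56738267 -0.1434267 ] -0.14375001950515598 resid mm [array([ 0.2, -1.1]), array([-2.6,  2.7]), array([ 0.8, -1. ]), array([ 1.7, -0.5])]
padA [ 0.6062 -0.0619] clamp mm [26.7 86.3]
padB [ 0.5549 -0.0539] clamp mm [-25.1  86.8]
Vbar top [ 0.6193 -0.0393] clamp mm [ 36.5 110.5]
Vbar bot [ 0.5469 -0.0304] clamp mm [-36.5 109. ]
jaw face top [ 0.5908 -0.1349] clamp mm [22.  11.8]
jaw face bot [ 0.5459 -0.1315] clamp mm [-22.9   8.8]
jaw back [ 0.5909 -0.1444] clamp mm [23.4  2.4]
hub [ 0.5573 -0.2235] clamp mm [  1.5 -80.7]
post top [ 0.564 -0.333] clamp mm [  23.8 -188.1]
mat TL [ 0.63   -0.0616] clamp mm [50.3 90. ]
mat BR [ 0.5226 -0.1296] clamp mm [-46.3   7.2]Traceback (most recent call last):
  File "<stdin>", line 15, in <module>
  File "h.py", line 9, in at_d
    K,d,T=cam(n);x,y=cv2.undistortPoints(np.array([[[u,v]]],float),K,d)[0,0]
          ~~~^^^
  File "h.py", line 4, in cam
    p=camera_params(n);K=np.array([[p['fx'],0,p['cx']],[0,p['fy'],p['cy']],[0,0,1]]);return K,np.array(p['dist_coeffs']),np.array(p['camera_from_world'])
ValueError: time passes only in moves, steps and waits
```

```bash
cat >> h.py <<'E'
from scipy.spatial.transform import Rotation as Ro
def go(x,y,z,yaw_deg):
    s=get_state();R=Ro.from_quat(s['eef_rot']).as_matrix();d=R.T@(np.array([x,y,z])-s['tool_pos'])
    yaw=np.degrees(np.arctan2(R[1,0],R[0,0]));r=(yaw-yaw_deg+180)%360-180
    n=max(np.linalg.norm(d)/.0417,abs(r)/7.16)
    print('norm',(d/.25).round(4),'roll',round(r/180,4),'rows',round(n,1),'pos',s['tool_pos'].round(4),'yaw',round(yaw,1),'F',s['force'].round(1),'q5',s['qpos'][5].round(2),'t',s['t'])
E
cat > g.py <<'E'
import sys;from h import *
go(*map(float,sys.argv[1:5]))
E
python3 g.py .467 .346 .22 73.5
python3 -m creep '[[[0.7,-0.85,0,-0.1],[0.7,-0.85,0,-0.1],[0.7,-0.85,0,-0.1],[0.7,-0.85,0,-0.1],[0.7,-0.85,0,-0.1],[0.7,-0.85,0,-0.1],[0.7,-0.85,0,-0.1]]]' 85
python3 g.py .467 .346 .22 73.5
```

```text
norm [ 2.2231 -2.6778  0.147 ] roll -0.2999 rows 20.9 pos [ 0.167  -0.4708  0.2555] yaw 19.5 F [-0.   0.  -0.6] q5 1.57 t 0.1
t: 0.68
tool_pos: [0.2607, -0.2092, 0.256]
eef_rot: [0.947, 0.322, 0.0, -0.001]
force: [-0.6, -0.2, 0.7]
finger_gap: 0.0853
finger_force: 0.0
norm [ 2.009  -1.2555  0.1471] roll -0.1994 rows 14.2 pos [ 0.2607 -0.2092  0.256 ] yaw 37.6 F [-0.6 -0.2  0.7] q5 1.81 t 0.6833
```

```bash
python3 -m creep '[[[1,-0.63,0.05,-0.1],[1,-0.63,0.05,-0.1],[1,-0.63,0.05,-0.1],[1,-0.63,0.05,-0.1],[1,-0.63,0.05,-0.1],[1,-0.63,0.05,-0.1],[1,-0.63,0.05,-0.1],[1,-0.63,0.05,-0.1]]]' 85
python3 g.py .467 .346 .22 73.5
```

```text
t: 1.35
tool_pos: [0.3648, 0.0703, 0.2434]
eef_rot: [0.883, 0.47, 0.001, -0.001]
force: [0.3, -0.6, 0.6]
finger_gap: 0.0849
finger_force: 0.0
norm [ 1.1428 -0.2769  0.0971] roll -0.097 rows 7.1 pos [0.3648 0.0703 0.2434] yaw 56.0 F [ 0.3 -0.6  0.6] q5 2.35 t 1.35
```

```bash
python3 -m creep '[[[1,-0.25,0.05,-0.097],[1,-0.25,0.05,-0.097],[1,-0.25,0.05,-0.097],[1,-0.25,0.05,-0.097],[1,-0.25,0.05,-0.097],[1,-0.25,0.05,-0.097],[1,-0.25,0.05,-0.097]]]' 85
python3 g.py .467 .346 .131 73.5
```

```text
t: 1.93
tool_pos: [0.4547, 0.311, 0.2293]
eef_rot: [0.803, 0.596, 0.0, -0.001]
force: [0.2, 0.8, 0.4]
finger_gap: 0.0849
finger_force: 0.0
norm [0.1478 0.0069 0.3936] roll -0.0015 rows 2.5 pos [0.4547 0.311  0.2293] yaw 73.2 F [0.2 0.8 0.4] q5 2.46 t 1.9333
```

```bash
python3 -m creep '[[[0.148,0.007,0.1,0],[0.148,0.007,0.1,0],[0.148,0.007,0.1,0]]]' 85
python3 - <<'E'
from h import *
im=np.load('pics/scene_i.npy');h=cv2.cvtColor(im,cv2.COLOR_RGB2HSV)
m=(h[...,0]>100)&(h[...,0]<125)&(h[...,1]>140);m[:220]=0;m[245:]=0;m[:,:175]=0;m[:,205:]=0
v,u=np.nonzero(m);print(u.min(),u.max(),v.min(),v.max(),u.mean(),v.mean())
K,d,T=cam('scene');print('scene cap@.116',at_z('scene',(u.min()+u.max())/2,(v.min()+v.max())/2,.116))
go(.467,.346,.131,73.5)
E
```

```text
t: 2.18
tool_pos: [0.4649, 0.3409, 0.2029]
eef_rot: [0.803, 0.595, -0.003, 0.0]
force: [-0.6, -1.1, 0.1]
finger_gap: 0.0848
finger_force: 0.0
181 198 224 237 189.72477064220183 230.26605504587155
scene cap@.116 [0.46554218 0.34607846 0.116     ]
norm [0.0235 0.0033 0.2873] roll -0.0023 rows 1.7 pos [0.4649 0.3409 0.2029] yaw 73.1 F [-0.6 -1.1  0.1] q5 2.5 t 2.1833
```

```bash
python3 -m creep '[[[0.005,0,0.1,0],[0.005,0,0.2,0],[0.005,0,0.25,0],[0.005,0,0.288,0],[0.005,0,0.288,0]]]' 85
python3 g.py .467 .346 .131 73.5
python3 -m creep '[[[0,0,0,0],[0,0,0,0],[0,0,0,0],[0,0,0,0],[0,0,0,0],[0,0,0,0],[0,0,0,0],[0,0,0,0],[0,0,0,0],[0,0,0,0]]]' 30 45
python3 - <<'E'
from h import *
snap('scene','g1.png',(130,140,290,290),4)
E
```

```text
t: 2.6
tool_pos: [0.4652, 0.3402, 0.1331]
eef_rot: [0.804, 0.594, -0.002, 0.0]
force: [-0.2, -0.7, -0.0]
finger_gap: 0.085
finger_force: 0.0
norm [0.0244 0.0001 0.0082] roll -0.0032 rows 0.2 pos [0.4652 0.3402 0.1331] yaw 72.9 F [-0.2 -0.7 -0. ] q5 2.5 t 2.6
t: 3.43
tool_pos: [0.4672, 0.3428, 0.1362]
eef_rot: [0.804, 0.595, 0.002, 0.0]
force: [-0.0, -1.5, 5.8]
finger_gap: 0.0386
finger_force: 45.1
```

View pics/g1.png

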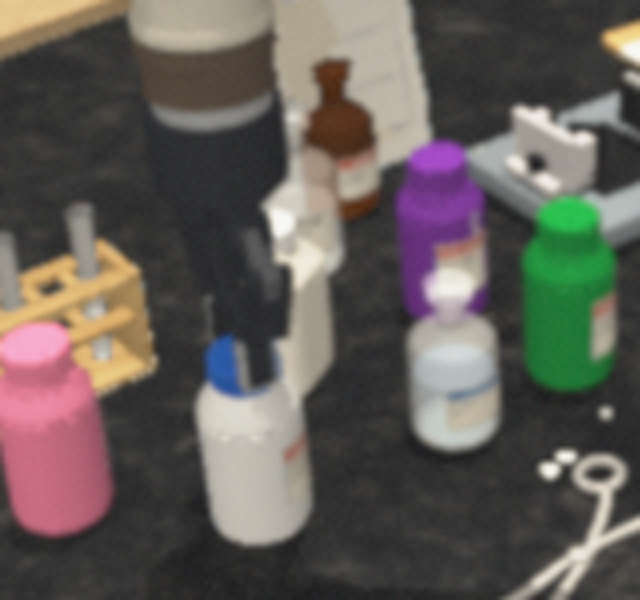

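The fingers are centred on the blue cap (crop px 242,362). They reach its lower edge. Lifting.

```bash
python3 -m creep '[[[0,0,-0.03,0],[0,0,-0.1,0],[0,0,-0.2,0],[0,0,-0.3,0],[0,0,-0.4,0],[0,0,-0.5,0],[0,0,-0.6,0],[0,0,-0.66,0],[0,0,-0.66,0],[0,0,-0.66,0]]]' 30 60
python3 - <<'E'
from h import *
go(.574,-.098,.30,73.5)
snap('scene','g2.png',(110,110,290,270),4)
E
```

```text
t: 4.32
tool_pos: [0.4663, 0.3425, 0.2996]
eef_rot: [0.804, 0.595, 0.001, -0.0]
force: [-0.6, 0.5, -3.0]
finger_gap: 0.0381
finger_force: 60.4
norm [-1.5588  0.9272 -0.0024] roll -0.0028 rows 10.9 pos [0.4663 0.3425 0.2996] yaw 73.0 F [-0.6  0.5 -3. ] q5 2.5 t 4.3167
```

View pics/g2.png

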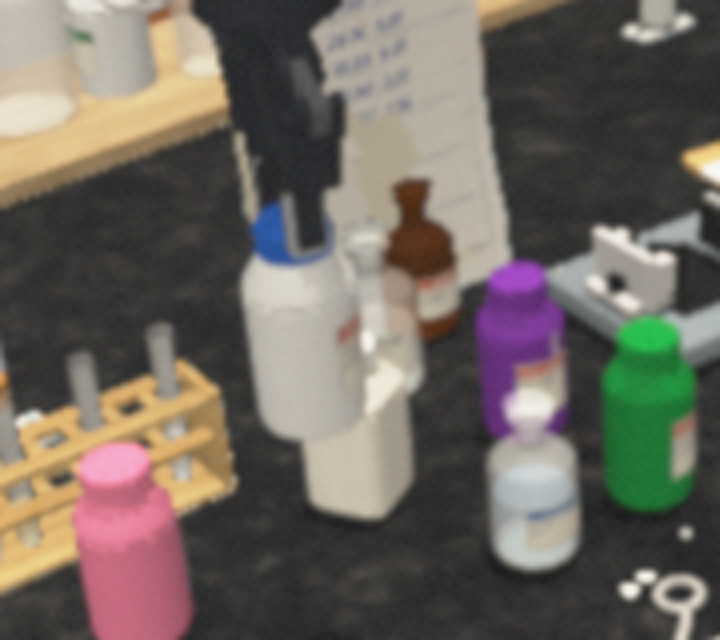

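The bottle hangs upright at crop px (300,330), clear of the others. Moving to above the clamp.

```bash
python3 -m creep '[[[-0.03,0.02,0,0],[-0.1,0.06,0,0],[-0.2,0.12,0,0],[-0.3,0.18,0,0],[-0.4,0.24,0,0],[-0.5,0.3,0,0],[-0.6,0.36,0,0],[-0.7,0.42,0,0],[-0.8,0.47,0,0],[-0.87,0.52,0,0],[-0.9,0.535,0,0]]]' 30 60
python3 -m creep '[[[-0.1,0.06,0,0],[-0.2,0.12,0,0],[-0.3,0.18,0,0],[-0.4,0.24,0,0],[-0.5,0.3,0,0],[-0.58,0.35,0,0],[-0.63,0.38,0,0],[-0.655,0.39,0,0],[-0.655,0.39,0,0],[-0.655,0.39,0,0],[-0.655,0.39,0,0]]]'
python3 g.py .574 -.098 .195 73.5
```

```text
t: 5.28
tool_pos: [0.528, 0.0843, 0.2974]
eef_rot: [0.805, 0.593, -0.002, -0.0]
force: [0.3, -0.0, -2.9]
finger_gap: 0.0378
finger_force: 60.5
t: 6.2
tool_pos: [0.5733, -0.0957, 0.2992]
eef_rot: [0.803, 0.595, -0.0, -0.001]
force: [-0.7, 1.0, -2.4]
finger_gap: 0.0377
finger_force: 60.6
norm [-0.0081  0.0057  0.4167] roll -0.0023 rows 2.5 pos [ 0.5733 -0.0957  0.2992] yaw 73.1 F [-0.7  1.  -2.4] q5 1.7 t 6.2
```

```bash
python3 -m creep '[[[-0.005,0.004,0.1,0],[-0.005,0.004,0.2,0],[-0.005,0.004,0.256,0],[-0.005,0.004,0.256,0],[-0.005,0.004,0.256,0],[-0.005,0.004,0.256,0]]]'
python3 - <<'E'
from h import *
snap('scene','c1.png',(235,90,345,205),5)
snap('top','c1t.png',(265,120,365,220),5)
a=cv2.imread('pics/c1.png')[:500,:400];b=cv2.imread('pics/c1t.png')[:500,:400]
cv2.imwrite('pics/c.png',np.hstack([cv2.imread('pics/c1.png')[:575,:400],cv2.copyMakeBorder(b,0,75,0,0,0)]))
go(.574,-.098,.167,73.5)
K,d,T=cam('scene')
def pr(P,box,s=5):
    p=cv2.projectPoints(np.array([[1,-1,-1]]*1)*(T[:3,:3]@P+T[:3,3])[None],np.zeros(3),np.zeros(3),K,d)[0].ravel();return ((p-np.array(box))*s).round()
print('bottle underside at seat',pr(np.array([.574,-.096,.030]),(235,90)),'now expected',pr(np.array([.574,-.096,.099]),(235,90)))
E
```

```text
t: 6.7
tool_pos: [0.5748, -0.0979, 0.2368]
eef_rot: [0.804, 0.595, 0.001, 0.001]
force: [-0.3, 0.2, -2.2]
finger_gap: 0.0373
finger_force: 60.8
norm [-2.000e-04 -5.800e-03  2.808e-01] roll -0.0026 rows 1.7 pos [ 0.5752 -0.0983  0.2372] yaw 73.0 F [-0.   1.1 -1.9] q5 1.7 t 6.8
bottle underside at seat [226. 445.] now expected [227. 349.]
```

View pics/c.png

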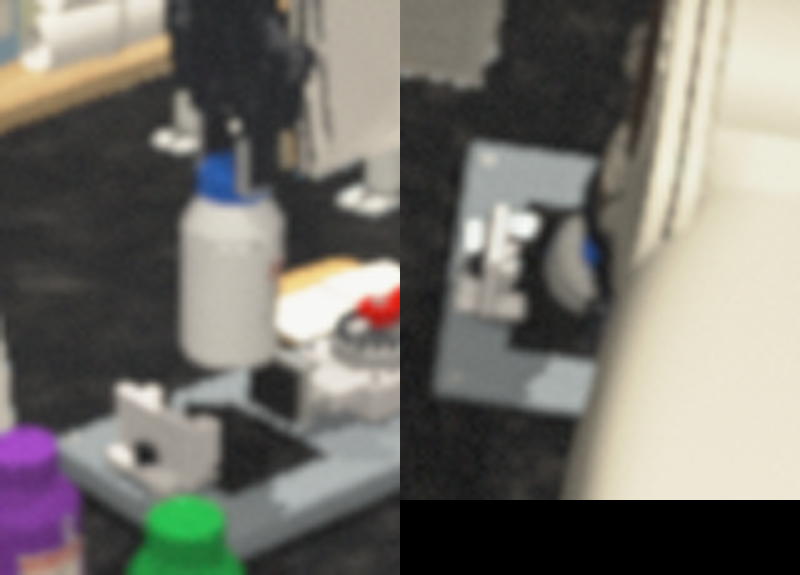

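The bottle hangs over the mat, with its underside centred at crop px (229,350). Computed position is (227,349). Lowering.

```bash
python3 -m creep '[[[0,-0.003,0.06,0],[0,-0.003,0.12,0],[0,-0.003,0.17,0],[0,-0.003,0.21,0],[0,-0.003,0.24,0],[0,-0.003,0.26,0],[0,-0.003,0.268,0],[0,-0.003,0.268,0],[0,-0.003,0.268,0],[0,-0.003,0.268,0]]]'
python3 g.py .574 -.098 .1665 73.5
```

```text
t: 7.63
tool_pos: [0.574, -0.0985, 0.1691]
eef_rot: [0.804, 0.595, 0.001, 0.001]
force: [-0.8, 0.1, -1.9]
finger_gap: 0.0378
finger_force: 60.7
norm [ 0.0019 -0.0005  0.0104] roll -0.0029 rows 0.1 pos [ 0.574  -0.0985  0.1691] yaw 73.0 F [-0.8  0.1 -1.9] q5 1.7 t 7.6333
```

```bash
python3 -m creep '[[[0,0,0.005,0],[0,0,0.008,0],[0,0,0.01,0],[0,0,0.01,0],[0,0,0.01,0],[0,0,0.01,0]]]'
python3 -m creep '[[[0,0,0.004,0],[0,0,0.004,0],[0,0,0.004,0],[0,0,0.004,0]]]'
```

```text
t: 8.13
tool_pos: [0.5737, -0.0985, 0.1663]
eef_rot: [0.804, 0.595, 0.0, 0.0]
force: [0.0, -0.2, 1.4]
finger_gap: 0.0381
finger_force: 61.2
t: 8.47
tool_pos: [0.5739, -0.0985, 0.1663]
eef_rot: [0.804, 0.595, 0.001, 0.001]
force: [-1.3, 0.3, 6.5]
finger_gap: 0.0379
finger_force: 61.8
```

```bash
python3 -m creep '[[[0,0,-0.004,0],[0,0,-0.004,0],[0,0,-0.004,0],[0,0,-0.004,0],[0,0,-0.004,0]]]' 55
python3 -m creep '[[[0,0,0,0],[0,0,0,0],[0,0,0,0],[0,0,0,0],[0,0,-0.05,0],[0,0,-0.15,0],[0,0,-0.3,0],[0,0,-0.45,0],[0,0,-0.45,0]]]' 80
python3 g.py .610 -.333 .26 183.5
```

```text
t: 8.88
tool_pos: [0.5734, -0.0984, 0.1655]
eef_rot: [0.804, 0.595, -0.0, -0.0]
force: [-0.6, -0.3, -0.7]
finger_gap: 0.0551
finger_force: 0.0
t: 9.63
tool_pos: [0.5767, -0.099, 0.287]
eef_rot: [0.804, 0.595, 0.005, 0.005]
force: [1.3, -0.4, 1.1]
finger_gap: 0.0795
finger_force: 0.0
norm [-0.8564  0.3997  0.1121] roll -0.614 rows 15.4 pos [ 0.5767 -0.099   0.287 ] yaw 73.0 F [ 1.3 -0.4  1.1] q5 1.7 t 9.6333
```

```bash
python3 -m creep '[[[-0.1,0.05,0.02,-0.0398],[-0.2,0.1,0.04,-0.0796],[-0.3,0.14,0.06,-0.12],[-0.4,0.18,0.08,-0.159],[-0.5,0.22,0.1,-0.199],[-0.6,0.26,0.1,-0.239],[-0.7,0.3,0.1,-0.278],[-0.86,0.38,0.1,-0.318],[-0.86,0.38,0.1,-0.358],[-0.86,0.38,0.1,-0.398],[-0.86,0.38,0.1,-0.437],[-0.86,0.38,0.1,-0.477]]]' 0 40
python3 -m creep '[[[0,0,0,-0.0398],[0,0,0,-0.0796],[0,0,0,-0.12],[0,0,0,-0.137],[0,0,0,-0.137],[0,0,0,-0.137]]]'
python3 - <<'E'
from h import *
go(.597,-.331,.130,183.5)
snap('top','p1.png',(265,120,395,220),6)
E
```

```text
t: 10.63
tool_pos: [0.6013, -0.3325, 0.2525]
eef_rot: [0.181, 0.983, 0.0, -0.0]
force: [0.6, -0.5, 0.2]
finger_gap: 0.0002
finger_force: 0.0
t: 11.13
tool_pos: [0.6014, -0.3318, 0.2531]
eef_rot: [-0.029, 1.0, 0.0, -0.0]
force: [0.9, 0.9, 0.2]
finger_gap: -0.0003
finger_force: 0.0
norm [0.0175 0.0042 0.4924] roll -0.0007 rows 3.0 pos [ 0.6014 -0.3318  0.2531] yaw -176.6 F [0.9 0.9 0.2] q5 -0.56 t 11.1333
```

View pics/p1.png

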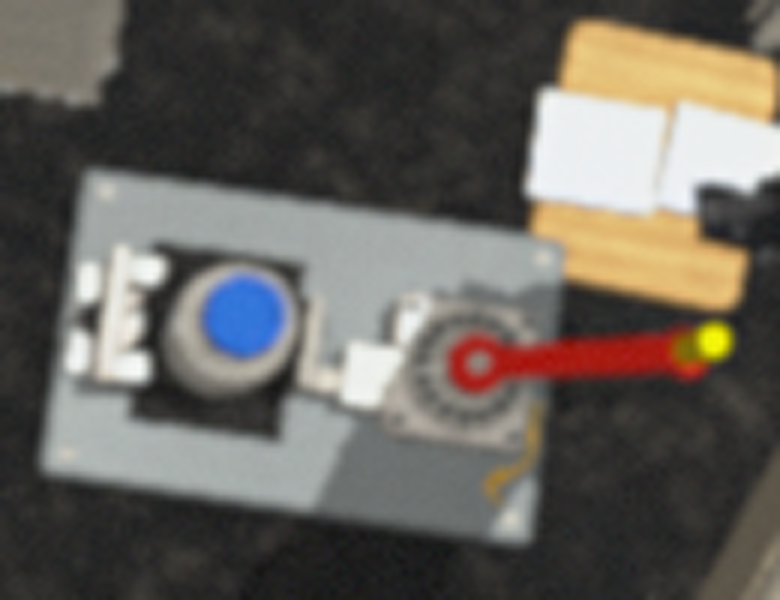

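The bottle stands in the clamp with its cap at (243,312), and the lever and post (715,340) haven't moved. Lowering the closed fingers behind the post and coming up to it.

```bash
python3 -m creep '[[[0,0,0.1,0],[0,0,0.2,0],[0,0,0.3,0],[0,0,0.4,0],[0,0,0.47,0],[0,0,0.49,0],[0,0,0.49,0]]]'
python3 -m creep '[[[0.02,0,0,0],[0.03,0,0,0],[0.04,0,0,0],[0.05,0,0,0],[0.06,0,0,0],[0.06,0,0,0],[0.06,0,0,0]]]'
python3 g.py .597 -.331 .130 183.5
```

```text
t: 11.77
tool_pos: [0.6003, -0.3311, 0.1286]
eef_rot: [-0.03, 1.0, 0.001, -0.002]
force: [0.2, -0.1, 0.3]
finger_gap: -0.0002
finger_force: 0.0
t: 12.35
tool_pos: [0.5864, -0.3328, 0.1313]
eef_rot: [-0.03, 1.0, -0.0, 0.0]
force: [-0.3, -0.1, 0.3]
finger_gap: 0.0
finger_force: 0.0
norm [-0.0429  0.0048  0.0052] roll -0.0003 rows 0.3 pos [ 0.5864 -0.3328  0.1313] yaw -176.5 F [-0.3 -0.1  0.3] q5 -0.58 t 12.35
```

```bash
cat > s.py <<'E'
from h import *
s=get_state();R=Ro.from_quat(s['eef_rot']).as_matrix();f=R.T@s['force'];h=np.array([.5573,-.2235])
r=s['tool_pos'][:2]-h;t=R[:2,0];y=R[:2,1]
print('tool F',f.round(1),'behind',(-(r@t)*1000).round(1),'radius',(-(r@y)*1000).round(1),'yaw',np.degrees(np.arctan2(R[1,0],R[0,0])).round(1),'z',s['tool_pos'][2].round(4),'t',s['t'])
E
python3 -m creep '[[[0.0221,-0.0032,0,0.0159],[0.0443,-0.0054,0,0.0318],[0.0666,-0.0064,0,0.0477],[0.0889,-0.0063,0,0.0637],[0.1112,-0.0051,0,0.0796],[0.1334,-0.0028,0,0.0955],[0.1555,0.0006,0,0.1114],[0.1774,0.0051,0,0.1273],[0.199,0.0107,0,0.1432],[0.2202,0.0174,0,0.1592],[0.2202,0.0174,0,0.1592],[0.2202,0.0174,0,0.1592]]]'
python3 s.py
```

```text
t: 13.35
tool_pos: [0.5314, -0.3318, 0.1311]
eef_rot: [0.218, 0.976, -0.0, 0.0]
force: [0.8, 0.2, 0.2]
finger_gap: -0.0
finger_force: 0.2
tool F [-0.7  0.6 -0.2] behind 22.5 radius 109.1 yaw 154.9 z 0.1311 t 13.35
```

```bash
python3 -m creep '[[[0.0221,-0.0032,0,0.0159],[0.0443,-0.0054,0,0.0318],[0.0666,-0.0064,0,0.0477],[0.0666,-0.0064,0,0.0477]]]'
python3 s.py
python3 - <<'E'
from h import *
snap('scene','l1.png',(260,90,380,190),6)
E
```

```text
t: 13.68
tool_pos: [0.5154, -0.3261, 0.1311]
eef_rot: [0.29, 0.957, -0.0, 0.0]
force: [-0.2, -0.1, 0.1]
finger_gap: 0.0003
finger_force: 0.4
tool F [ 0.1 -0.2 -0.1] behind 22.1 radius 108.6 yaw 146.2 z 0.1311 t 13.6833
```

View pics/l1.png

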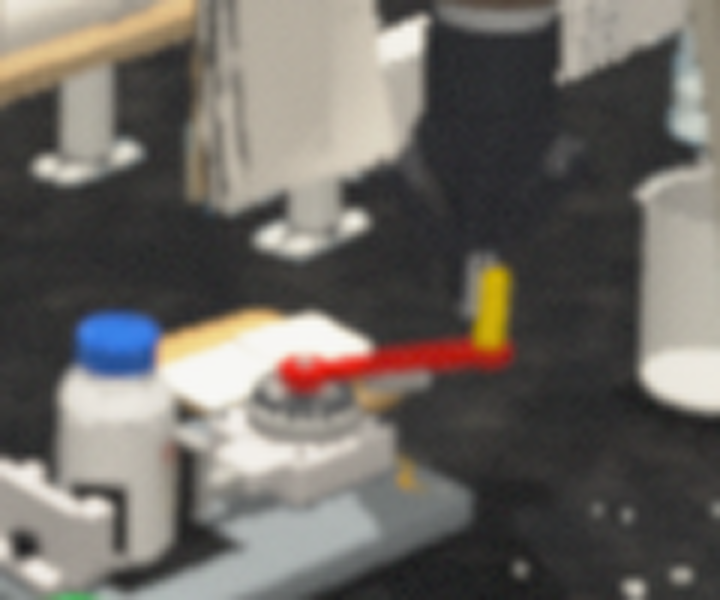

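The lever has followed, with the post at crop px (493,308) against the fingers and the bar at about 37° of turn. Continuing in small steps and watching the force.

```bash
for k in 1; do python3 -m creep '[[[0.0110,-0.0018,0,0.008],[0.0221,-0.0032,0,0.0159],[0.0332,-0.0045,0,0.0239],[0.0443,-0.0054,0,0.0318]]]' | grep -E 'force'; python3 s.py; python3 -m creep '[[[0.0110,-0.0018,0,0.008],[0.0221,-0.0032,0,0.0159]]]'| grep -E '^force';python3 s.py; done
```

```text
force: [1.9, -3.0, 0.4]
finger_force: 1.2
tool F [-3.4 -1.1 -0.4] behind 22.5 radius 108.1 yaw 140.4 z 0.131 t 14.0667
force: [1.3, -2.3, 0.8]
tool F [-2.6 -0.8 -0.8] behind 22.1 radius 108.1 yaw 137.5 z 0.131 t 14.2333
```

```bash
python3 -m creep '[[[0.0110,-0.0018,0,0.008],[0.0221,-0.0032,0,0.0159],[0.0221,-0.0032,0,0.0159]]]'| grep -E '^force';python3 s.py; python3 -m creep '[[[0.0110,-0.0018,0,0.008],[0.0221,-0.0032,0,0.0159],[0.0221,-0.0032,0,0.0159]]]'| grep -E '^force';python3 s.py
```

```text
force: [1.1, -1.7, 0.9]
tool F [-2.  -0.4 -0.9] behind 21.4 radius 108.0 yaw 134.7 z 0.131 t 14.4833
force: [1.0, -2.2, 0.5]
tool F [-2.3 -0.8 -0.5] behind 21.6 radius 107.8 yaw 131.9 z 0.131 t 14.7333
```

```bash
python3 -m creep '[[[0.0110,-0.0018,0,0.008],[0.0221,-0.0032,0,0.0159],[0.0221,-0.0032,0,0.0159]]]'| grep -E '^force';python3 s.py; python3 -m creep '[[[0.0110,-0.0018,0,0.008],[0.0221,-0.0032,0,0.0159],[0.0221,-0.0032,0,0.0159]]]'| grep -E '^force';python3 s.py
```

```text
force: [2.0, -3.0, -0.3]
tool F [-3.5 -0.3  0.3] behind 21.8 radius 107.7 yaw 129.1 z 0.131 t 14.9833
force: [1.8, -3.6, 0.9]
tool F [-4.  -0.7 -0.9] behind 21.9 radius 107.5 yaw 126.2 z 0.131 t 15.2333
```

```bash
python3 -m creep '[[[0.0110,-0.0018,0,0.008],[0.0221,-0.0032,0,0.0159],[0.0221,-0.0032,0,0.0159]]]'| grep -E '^force';python3 s.py; python3 -m creep '[[[0.0110,-0.0018,0,0.008],[0.0221,-0.0032,0,0.0159],[0.0221,-0.0032,0,0.0159]]]'| grep -E '^force';python3 s.py
```

```text
force: [2.4, -4.1, 0.4]
tool F [-4.8 -0.3 -0.4] behind 21.9 radius 107.4 yaw 123.4 z 0.131 t 15.4833
force: [3.5, -5.5, -0.2]
tool F [-6.5  0.2  0.2] behind 22.0 radius 107.3 yaw 120.5 z 0.131 t 15.7333
```

```bash
python3 -m creep '[[[0.0110,-0.0018,0,0.008],[0.0221,-0.0032,0,0.0159],[0.0221,-0.0032,0,0.0159]]]'| grep -E '^force';python3 s.py
```

```text
force: [2.5, -5.7, -0.8]
tool F [-6.2 -0.4  0.8] behind 22.2 radius 107.1 yaw 117.6 z 0.1311 t 15.9833
```

```bash
python3 -m creep '[[[0.0110,-0.0018,0,0.008],[0.0221,-0.0032,0,0.0159],[0.0221,-0.0032,0,0.0159]]]'| grep -E '^force';python3 s.py
```

```text
force: [3.0, -6.2, -0.9]
tool F [-6.9  0.1  0.9] behind 22.3 radius 106.9 yaw 114.8 z 0.1311 t 16.2333
```

```bash
python3 -m creep '[[[0.0110,-0.0018,0,0.008],[0.0221,-0.0032,0,0.0159],[0.0221,-0.0032,0,0.0159]]]'| grep -E '^force';python3 s.py
```

```text
force: [2.2, -7.4, -1.7]
tool F [-7.7 -0.8  1.7] behind 22.5 radius 106.8 yaw 111.9 z 0.1311 t 16.4833
```

```bash
python3 -m creep '[[[0.0110,-0.0018,0,0.008],[0.0221,-0.0032,0,0.0159],[0.0221,-0.0032,0,0.0159]]]'| grep -E '^force';python3 s.py
```

```text
force: [3.4, -8.5, -2.7]
tool F [-9.1  0.4  2.8] behind 22.6 radius 106.6 yaw 109.0 z 0.1311 t 16.7333
```

```bash
python3 -m creep '[[[0.0110,-0.0018,0,0.008],[0.0221,-0.0032,0,0.0159],[0.0221,-0.0032,0,0.0159]]]'| grep -E '^force';python3 s.py
```

```text
force: [3.9, -9.4, -3.0]
tool F [-10.1   1.1   3. ] behind 22.8 radius 106.4 yaw 106.2 z 0.1311 t 16.9833
```

```bash
python3 - <<'E'
from h import *
print(get_state()['tool_pos'])
snap('scene','l2.png',(260,90,380,190),6)
im=np.load('pics/scene_i.npy')
get=get_image('top')[0];cv2.imwrite('pics/l2t.png',cv2.resize(get[140:220,265:395],None,fx=5,fy=5,interpolation=cv2.INTER_CUBIC)[:,:,::-1])
a=cv2.resize(cv2.imread('pics/l2.png')[100:400],(720,300));b=cv2.imread('pics/l2t.png')[100:,:][:300]
cv2.imwrite('pics/l2c.png',np.vstack([a,cv2.resize(b,(650,300))[:,:] if 0 else cv2.copyMakeBorder(b,0,0,0,70,0)]))
E
```

```text
[ 0.46140896 -0.2749613   0.13113611]
```

View pics/l2c.png

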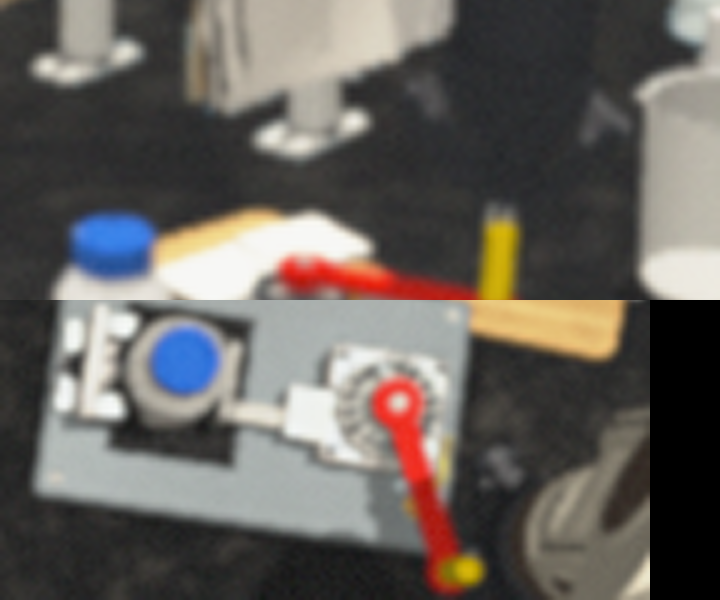

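The jaw is on the bottle and the lever has turned about 78°. The force has stayed high, so the clutch is probably riding up. Continuing in finer steps.

```bash
python3 -m creep '[[[0.0132,-0.002,0,0.0095],[0.0132,-0.002,0,0.0095]]]'| grep -E '^force';python3 s.py
```

```text
force: [3.0, -9.1, -2.8]
tool F [-9.6  0.6  2.8] behind 22.9 radius 106.3 yaw 104.4 z 0.1311 t 17.25
```

```bash
python3 -m creep '[[[0.0132,-0.002,0,0.0095],[0.0132,-0.002,0,0.0095]]]'| grep -E '^force';python3 s.py
```

```text
force: [3.3, -10.9, -3.0]
tool F [-11.3   0.8   3.1] behind 22.9 radius 106.3 yaw 102.7 z 0.1312 t 17.4167
```

```bash
python3 -m creep '[[[0.0132,-0.002,0,0.0095],[0.0132,-0.002,0,0.0095]]]'| grep -E '^force';python3 s.py
```

```text
force: [3.1, -10.2, -2.1]
tool F [-10.5   1.1   2.2] behind 23.1 radius 106.1 yaw 101.0 z 0.1312 t 17.5833
```

```bash
python3 -m creep '[[[0.0132,-0.002,0,0.0095],[0.0132,-0.002,0,0.0095]]]'| grep -E '^force';python3 s.py
```

```text
force: [2.4, -11.7, -3.7]
tool F [-11.9   0.5   3.8] behind 23.4 radius 106.0 yaw 99.3 z 0.1312 t 17.75
```

```bash
python3 - <<'E'
from h import *
A=cv2.imread('pics/top0.png') # x1.5
A=np.load('pics/top_i.npy') ; 
B0=get_image('top')[0];np.save('pics/top_n.npy',B0)
p1=cv2.imread('pics/p1.png')  # bottle seated, open jaw, crop from (265,120) x6
O=cv2.resize(p1,None,fx=1/6,fy=1/6,interpolation=cv2.INTER_AREA)[:,:,::-1]
g=lambda i:cv2.cvtColor(np.ascontiguousarray(i),cv2.COLOR_RGB2GRAY).astype(np.float32)
for nm,I,off in(('open',g(O),(265,120)),('now',g(B0),(0,0))):
    # fractional profile along clamp axis through jaw lower part (clear of bottle), clamp coords at z=.084
    o=np.array([.56738,-.14343]);c,s=np.cos(-.14375),np.sin(-.14375);R=np.array([[c,-s],[s,c]])
    K,d,T=cam('top');ys=np.arange(-20,45,1.5)
    prof=[]
    for x in(-14,-17,-20):
        P=np.array([np.r_[o+R@np.array([x,y])/1000,.082] for y in ys]);C=(P@T[:3,:3].T+T[:3,3])*[1,-1,-1]
        u=cv2.projectPoints(C,np.zeros(3),np.zeros(3),K,d)[0][:,0].astype(np.float32)-np.float32(off)
        prof.append(cv2.remap(I,u[:,:1].copy(),u[:,1:].copy(),cv2.INTER_CUBIC)[:,0])
    print(nm,[(float(y),int(v)) for y,v in zip(ys,np.mean(prof,0))])
h=cv2.cvtColor(B0,cv2.COLOR_RGB2HSV);m=(h[...,0]>22)&(h[...,0]<34)&(h[...,1]>180);m[:185]=0;m[225:]=0;m[:,:335]=0;m[:,:][:,380:]=0
v,u=np.nonzero(m);print('post px',u,v)
m=((h[...,0]<8)|(h[...,0]>172))&(h[...,1]>180);m[:165]=0;m[215:]=0;m[:,:325]=0;m[:,375:]=0
v,u=np.nonzero(m);P=np.array([at_z('top',a,b,.1)[:2] for a,b in zip(u[::5],v[::5])]);far=P[np.linalg.norm(P-[.5573,-.2235],axis=1)>.04]-[.5573,-.2235];a=np.degrees(np.arctan2(far[:,1],far[:,0]));print('bar angle',np.median(np.where(a>0,a-360,a)),len(far))
m0=np.load('pics/top_i.npy');h=cv2.cvtColor(m0,cv2.COLOR_RGB2HSV);m=((h[...,0]<8)|(h[...,0]>172))&(h[...,1]>180);m[:165]=0;m[195:]=0;m[:,:335]=0;m[:,390:]=0
v,u=np.nonzero(m);P=np.array([at_z('top',a,b,.1)[:2] for a,b in zip(u[::5],v[::5])]);far=P[np.linalg.norm(P-[.5573,-.2235],axis=1)>.04]-[.5573,-.2235];print('bar0',np.median(np.degrees(np.arctan2(far[:,1],far[:,0]))))
E
```

```text
open [(-20.0, 238), (-18.5, 236), (-17.0, 231), (-15.5, 223), (-14.0, 213), (-12.5, 207), (-11.0, 204), (-9.5, 207), (-8.0, 210), (-6.5, 213), (-5.0, 212), (-3.5, 208), (-2.0, 201), (-0.5, 197), (1.0, 192), (2.5, 192), (4.0, 188), (5.5, 184), (7.0, 168), (8.5, 145), (10.0, 114), (11.5, 82), (13.0, 58), (14.5, 44), (16.0, 47), (17.5, 56), (19.0, 72), (20.5, 92), (22.0, 108), (23.5, 129), (25.0, 142), (26.5, 155), (28.0, 162), (29.5, 167), (31.0, 169), (32.5, 169), (34.0, 167), (35.5, 163), (37.0, 159), (38.5, 156), (40.0, 153), (41.5, 152), (43.0, 152), (44.5, 153)]
now [(-20.0, 240), (-18.5, 238), (-17.0, 233), (-15.5, 226), (-14.0, 217), (-12.5, 211), (-11.0, 210), (-9.5, 214), (-8.0, 218), (-6.5, 221), (-5.0, 222), (-3.5, 221), (-2.0, 221), (-0.5, 221), (1.0, 221), (2.5, 221), (4.0, 220), (5.5, 220), (7.0, 220), (8.5, 221), (10.0, 220), (11.5, 220), (13.0, 219), (14.5, 215), (16.0, 211), (17.5, 203), (19.0, 196), (20.5, 191), (22.0, 189), (23.5, 184), (25.0, 179), (26.5, 162), (28.0, 143), (29.5, 122), (31.0, 110), (32.5, 111), (34.0, 123), (35.5, 141), (37.0, 155), (38.5, 165), (40.0, 172), (41.5, 175), (43.0, 177), (44.5, 176)]
post px [353 354 352 353 354 355 356 350 351 352 353 354 355 356 357 350 351 352
 353 354 355 356 357 351 352 353 354 355 356 354 355 356] [212 212 213 213 213 213 213 214 214 214 214 214 214 214 214 215 215 215
 215 215 215 215 215 216 216 216 216 216 216 217 217 217]
bar angle -172.6566647374559 16
bar0 -87.99621863012918
```

Jaw travel is 18–19.5 mm, so the ring has turned about 1.25 rad. The lever has turned 1.48 rad, so it has slipped about 0.2 and is near the snap. Fine steps on.

```bash
python3 -m creep '[[[0.0132,-0.002,0,0.0095],[0.0132,-0.002,0,0.0095]]]'| grep -E '^force';python3 s.py
```

```text
force: [3.2, -13.3, -3.8]
tool F [-13.5   1.4   3.9] behind 23.8 radius 105.9 yaw 97.5 z 0.1312 t 17.9667
```

```bash
python3 -m creep '[[[0.0088,-0.0014,0,0.0064],[0.0088,-0.0014,0,0.0064]]]'| grep -E '^force';python3 s.py
```

```text
force: [2.8, -13.9, -4.2]
tool F [-14.1   1.2   4.3] behind 24.1 radius 105.7 yaw 96.4 z 0.1312 t 18.1333
```

```bash
python3 - <<'E'
from h import *
s=get_state();R=Ro.from_quat(s['eef_rot']).as_matrix()
f=R.T@s['force'];m=R.T@s['moment'];print(f.round(2),m.round(3),s['tool_pos'],s['tau'].round(2),s['qpos'].round(3),s['finger_force'],s['finger_gap'])
print('closest pt offset (m)',np.cross(f,m)/(f@f))
i=get_image('top')[0]
h=cv2.cvtColor(i,cv2.COLOR_RGB2HSV);m=((h[...,0]<8)|(h[...,0]>172))&(h[...,1]>180);m[:165]=0;m[215:]=0;m[:,:325]=0;m[:,375:]=0
v,u=np.nonzero(m);P=np.array([at_z('top',a,b,.1)[:2] for a,b in zip(u,v)])-[.5573,-.2235];P=P[np.linalg.norm(P,axis=1)>.04];a=np.degrees(np.arctan2(P[:,1],P[:,0]));print('bar',np.mean(np.where(a>0,a-360,a)),len(a))
g=cv2.cvtColor(i,cv2.COLOR_RGB2GRAY)[164:196,328:364];print('\n'.join(' '.join('%3d'%x for x in r) for r in g[::1]))
E
```

```text
[-14.07   1.21   4.33] [-0.266 -2.88  -0.035] [ 0.45490649 -0.25927043  0.13124575] [  5.67 -42.01  18.44   3.78   3.02   0.17] [-0.514  0.371 -0.155  1.04  -0.007  0.945] 7.1989403665065765 -1.969486451656617e-05
closest pt offset (m) [ 0.05689047 -0.00750252  0.1871683 ]
bar -175.4098534512966 83
176 176 177 176 177 175 176 174 176 176 176 176 176 174 175 177 176 175 175 174 173 175 173 174 173 175 179 185 183 174 174 186 195 197 196 194
176 176 179 179 177 176 178 175 174 176 176 175 176 175 176 174 175 175 175 173 174 173 173 174 173 171 173 174 175 168 160 170 182 187 191 194
176 177 178 177 178 175 177 176 176 176 177 177 175 175 175 176 176 174 174 174 174 175 175 174 172 171 172 171 172 163 139 126 132 143 157 170
176 177 178 176 174 172 174 176 177 176 176 175 176 175 175 174 177 176 174 172 174 173 174 173 172 173 171 172 172 157 123  84  72  84  98 113
175 177 174 176 178 180 184 185 182 177 175 174 172 176 176 174 174 175 174 173 173 174 173 172 171 172 173 172 170 156 111  65  44  47  54  61
176 174 168 174 192 195 202 211 211 204 198 194 193 190 185 178 174 173 172 171 
[... 3107 characters left out ...]
 230 235 235 226 200 180 169 152 135 119 112 106 104 104 124 173 215 228 225 201 183 162 115  66  46  48  57  73  87  91  83
129 132 139 147 157 171 184 194 198 195 184 168 152 141 133 119 108 104 101 116 150 180 188 191 188 188 168 115  64  43  54  63  80 101 110  99
155 142 132 128 127 130 137 142 148 148 148 138 130 131 126 116 109 106 104 109 140 165 174 183 184 189 168 115  61  40  58  68  79  96 106  98
175 167 162 159 157 156 156 151 129 118 113 112 113 122 123 117 111 106 105 105 137 168 181 182 178 182 164 114  62  42  53  59  68  86  98  97
176 175 174 176 175 174 175 163 140 117 110 110 118 136 140 130 117 107 104 107 125 151 164 166 168 172 152 106  58  39  44  49  57  75  92  95
```

```bash
python3 - <<'E'
from h import *
K,d,T=cam('top')
o=np.array([.56738,-.14343]);c,s=np.cos(-.14375),np.sin(-.14375);R=np.array([[c,-s],[s,c]])
def prof(I,off,ys,xs):
    out=[]
    for x in xs:
        P=np.array([np.r_[o+R@np.array([x,y])/1000,.082] for y in ys]);C=(P@T[:3,:3].T+T[:3,3])*[1,-1,-1]
        u=cv2.projectPoints(C,np.zeros(3),np.zeros(3),K,d)[0][:,0].astype(np.float32)-np.float32(off)
        out.append(cv2.remap(I,u[:,:1].copy(),u[:,1:].copy(),cv2.INTER_CUBIC)[:,0])
    return np.mean(out,0)
g=lambda i:cv2.cvtColor(np.ascontiguousarray(i),cv2.COLOR_RGB2GRAY).astype(np.float32)
dn=lambda f,k:cv2.resize(cv2.imread(f),None,fx=1/k,fy=1/k,interpolation=cv2.INTER_AREA)[:,:,::-1]
new=get_image('top')[0]
S={'initial':(g(np.load('pics/top_i.npy')),(0,0)),'106':(g(dn('pics/l2t.png',5)),(265,140)),'99':(g(np.load('pics/top_n.npy')),(0,0)),'96':(g(new),(0,0))}
ys=np.arange(-25,45,.25)
for xs in((12,15,18),(-12,-15,-18),(20,22)):
  for n,(I,off) in S.items():
    p=prof(I,off,ys,xs);gr=np.gradient(p,ys);m=(ys>2)
    k=np.where(m,gr,0).argmin();print(xs,n,'falling edge',ys[k],gr[k].round(1),end=' | ')
  print()
E
```

```text
(12, 15, 18) initial falling edge 8.75 -19.7 | (12, 15, 18) 106 falling edge 12.0 -14.6 | (12, 15, 18) 99 falling edge 14.0 -15.8 | (12, 15, 18) 96 falling edge 14.0 -17.1 | 
(-12, -15, -18) initial falling edge 10.75 -25.8 | (-12, -15, -18) 106 falling edge 27.0 -13.7 | (-12, -15, -18) 99 falling edge 28.75 -12.5 | (-12, -15, -18) 96 falling edge 28.75 -11.9 | 
(20, 22) initial falling edge 9.0 -18.8 | (20, 22) 106 falling edge 12.5 -14.1 | (20, 22) 99 falling edge 12.5 -17.2 | (20, 22) 96 falling edge 12.5 -17.7 |
```

```bash
python3 -m creep '[[[0.0088,-0.0014,0,0.0064],[0.0088,-0.0014,0,0.0064]]]'| grep -E '^force';python3 s.py
```

```text
force: [2.7, -14.9, -4.1]
tool F [-15.    1.3   4.3] behind 24.4 radius 105.6 yaw 95.2 z 0.1313 t 18.4
```

```bash
python3 -m creep '[[[0.0088,-0.0014,0,0.0064],[0.0088,-0.0014,0,0.0064]]]'| grep -E '^force';python3 s.py
```

```text
force: [4.1, -15.9, -4.6]
tool F [-16.1   3.    4.7] behind 24.7 radius 105.6 yaw 94.1 z 0.1313 t 18.5667
```

```bash
cat > ring.py <<'E'
from h import *
K,d,T=cam('top')
g=lambda i:cv2.cvtColor(np.ascontiguousarray(i),cv2.COLOR_RGB2GRAY).astype(np.float32)
dn=lambda f,k:cv2.resize(cv2.imread(f),None,fx=1/k,fy=1/k,interpolation=cv2.INTER_AREA)[:,:,::-1]
new=np.mean([get_image('top')[0] for _ in range(6)],0).astype(np.float32)
np.save('pics/avg_%.2f.npy'%get_state()['t'],new)
S={'init':(g(np.load('pics/top_i.npy')),(0,0)),'p1':(g(dn('pics/p1.png',6)),(265,120)),'106':(g(dn('pics/l2t.png',5)),(265,140)),'99':(g(np.load('pics/top_n.npy')),(0,0)),'now':(g(new),(0,0))}
a=np.radians(np.arange(-30,171,1.))
for r in (20,24,28,32):
    for n,(I,off) in S.items():
        P=np.c_[.5573+r/1000*np.cos(a),-.2235+r/1000*np.sin(a),np.full(len(a),.09)];C=(P@T[:3,:3].T+T[:3,3])*[1,-1,-1]
        u=cv2.projectPoints(C,np.zeros(3),np.zeros(3),K,d)[0][:,0].astype(np.float32)-np.float32(off)
        v=cv2.remap(I,u[:,:1].copy(),u[:,1:].copy(),cv2.INTER_CUBIC)[:,0]
        w=np.hanning(len(a));v=(v-np.polyval(np.polyfit(a,v,4),a))*w
        amps=[abs((v*np.exp(-1j*k*a)).sum()/w.sum()) for k in(13,16,19)]
        c=(v*np.exp(-1j*16*a)).sum()/w.sum()
        print(r,n,'phase deg',(-np.degrees(np.angle(c))/16).round(1),'amp13/16/19',np.round(amps,1),end=' | ')
    print()
E
python3 ring.py
```

```text
20 init phase deg 7.3 amp13/16/19 [0.8 0.3 0. ] | 20 p1 phase deg 7.9 amp13/16/19 [0.7 0.2 0. ] | 20 106 phase deg -1.8 amp13/16/19 [0.9 0.  0.3] | 20 99 phase deg -2.2 amp13/16/19 [2.7 0.5 0.2] | 20 now phase deg -5.5 amp13/16/19 [1.7 0.4 0. ] | 
24 init phase deg 8.4 amp13/16/19 [1.6 1.1 0.7] | 24 p1 phase deg 8.4 amp13/16/19 [1.3 0.9 0.6] | 24 106 phase deg -1.6 amp13/16/19 [0.9 0.9 0.6] | 24 99 phase deg -2.8 amp13/16/19 [2.7 1.2 1. ] | 24 now phase deg -5.7 amp13/16/19 [2.5 1.6 0.8] | 
28 init phase deg 8.0 amp13/16/19 [1.2 2.2 1.8] | 28 p1 phase deg 8.0 amp13/16/19 [1.2 1.7 1.4] | 28 106 phase deg 0.7 amp13/16/19 [0.6 2.3 2. ] | 28 99 phase deg -3.9 amp13/16/19 [1.2 2.5 2.1] | 28 now phase deg -6.8 amp13/16/19 [1.6 3.8 2.6] | 
32 init phase deg 8.7 amp13/16/19 [0.1 1.5 1.8] | 32 p1 phase deg 8.6 amp13/16/19 [0.1 1.3 1.5] | 32 106 phase deg 1.0 amp13/16/19 [1.1 2.5 3.2] | 32 99 phase deg -5.6 amp13/16/19 [0.7 4.1 2.9] | 32 now phase deg -7.6 amp13/16/19 [1.8 4.5 3.9] |
```

```bash
cat > mark.py <<'E'
from h import *
import glob,sys
K,d,T=cam('top')
N=np.load(sorted(glob.glob('pics/avg_*.npy'),key=lambda f:float(f[9:-4]))[-1]);I0=np.load('pics/top_i.npy').astype(np.float32)
rel=np.arange(-75,76,7.5)
print('rel cw+',rel.astype(int).tolist())
for n,I,opp in(('init',I0,92.5),('now',N,float(sys.argv[1]))):
  for r in(13,16,19,22,25,28,31,34):
    a=np.radians(opp-rel)
    P=np.c_[.5573+r/1000*np.cos(a),-.2235+r/1000*np.sin(a),np.full(len(a),.1 if r<20 else .09)];C=(P@T[:3,:3].T+T[:3,3])*[1,-1,-1]
    u=cv2.projectPoints(C,np.zeros(3),np.zeros(3),K,d)[0][:,0].astype(np.float32)
    v=cv2.remap(I,u[:,:1].copy(),u[:,1:].copy(),cv2.INTER_CUBIC)[:,0]
    print(n,r,'G',' '.join('%3d'%x for x in v[:,1]), ('  R-G '+' '.join('%3d'%x for x in v[:,0]-v[:,1])) if r<20 else '')
E
python3 mark.py 3
```

```text
rel cw+ [-75, -67, -60, -52, -45, -37, -30, -22, -15, -7, 0, 7, 15, 22, 30, 37, 45, 52, 60, 67, 75]
init 13 G  32  29  29  31  29  27  31  32  32  33  36  35  37  40  51  56  64  68  68  71  70   R-G 131 136 135 132 134 137 134 133 131 129 127 127 124 120 109 105  98  92  91  85  85
init 16 G  64  60  53  52  49  50  50  57  67  74  79  76  77  84  90 102 106 108 107 102 100   R-G  79  84  91  94  99  97  99  92  81  75  72  71  69  64  59  47  43  39  37  38  33
init 19 G 109 106  99  95  98  92  92  96 111 122 123 117 116 118 121 129 129 125 118 112 107   R-G  25  27  31  38  34  37  38  36  26  22  21  22  21  19  18  11   8   9   8   8   6
init 22 G 133 135 132 132 136 134 132 134 139 149 145 133 129 128 122 121 120 121 118 108 104 
init 25 G 111 118 118 120 131 123 125 125 125 139 131 112 113 107 101  99  95 104 107 100 103 
init 28 G  93 104 103  99 114 106 105 108 103 125 118  97 100  94  94 100  95 107 121 121 126 
init 31 G 100 111 111 101 117 107 103 107 100 120 117 104 112 110 117 130 124 136 147 148 145 
init 34 G 118 126 125 117 127 119 115 121 119 128 126 129 140 152 16
[... 344 characters left out ...]
  40  41  43  42  39  46  46  51  53  54  48  51
now 19 G 163 181 188 203 201 179 159 164 190 202 188 161 146 149 152 139 130 153 160 150 146   R-G  25  18  19  14  11  14  10  11   7   5   5   6   4   5   3   1   6   3   6   5   2
now 22 G 194 204 201 196 193 180 153 142 160 184 195 183 155 145 157 150 136 152 164 154 149 
now 25 G 181 170 162 153 156 152 135 145 178 193 194 193 180 171 185 191 175 187 211 198 194 
now 28 G 159 141 149 147 159 179 174 184 212 213 202 204 205 204 217 225 217 219 234 231 229 
now 31 G 165 155 183 187 201 223 222 220 227 216 194 192 197 206 222 232 232 219 227 237 224 
now 34 G 182 184 208 223 230 239 239 231 218 201 181 177 177 185 198 215 227 193 200 216 198
```

The marks still line up (bright at −4° on both hub and ring, nothing at −27°). So there has been no click yet, and slip is only a few degrees. Pushing on.

```bash
python3 -m creep '[[[0.0088,-0.0014,0,0.0064],[0.0088,-0.0014,0,0.0064]]]'| grep -E '^force';python3 s.py
```

```text
force: [2.8, -18.1, -5.2]
tool F [-18.2   1.9   5.4] behind 25.0 radius 105.5 yaw 92.9 z 0.1313 t 19.0333
```

```bash
python3 -m creep '[[[0.0088,-0.0014,0,0.0064],[0.0088,-0.0014,0,0.0064]]]'| grep -E '^force';python3 s.py
```

```text
force: [3.3, -17.9, -5.4]
tool F [-18.    2.7   5.6] behind 25.2 radius 105.4 yaw 91.7 z 0.1313 t 19.2
```

```bash
python3 -m creep '[[[0.0088,-0.0014,0,0.0064],[0.0088,-0.0014,0,0.0064]]]'| grep -E '^force';python3 s.py
```

```text
force: [2.7, -18.4, -6.1]
tool F [-18.3   2.5   6.3] behind 25.5 radius 105.3 yaw 90.6 z 0.1313 t 19.3667
```

```bash
python3 -m creep '[[[0.0088,-0.0014,0,0.0064],[0.0088,-0.0014,0,0.0064]]]'| grep -E '^force';python3 s.py
```

```text
force: [2.7, -7.0, -1.3]
tool F [-6.9  2.7  1.3] behind 22.1 radius 106.0 yaw 89.5 z 0.1308 t 19.5333
```

```bash
python3 ring.py | tail -2 | tr '|' '\n' | grep -E '99|now'; python3 mark.py -1 | grep now; python3 - <<'E'
from h import *
import glob
i=np.load(sorted(glob.glob('pics/avg_*.npy'),key=lambda f:float(f[9:-4]))[-1]).astype(np.uint8)
h=cv2.cvtColor(i,cv2.COLOR_RGB2HSV);m=((h[...,0]<8)|(h[...,0]>172))&(h[...,1]>180);m[:165]=0;m[215:]=0;m[:,:325]=0;m[:,375:]=0
v,u=np.nonzero(m);P=np.array([at_z('top',a,b,.1)[:2] for a,b in zip(u,v)])-[.5573,-.2235];P=P[np.linalg.norm(P,axis=1)>.04];a=np.degrees(np.arctan2(P[:,1],P[:,0]));print('bar',np.mean(np.where(a>0,a-360,a)),len(a))
E
```

```text
28 99 phase deg -3.9 amp13/16/19 [1.2 2.5 2.1] 
 28 now phase deg 5.3 amp13/16/19 [1.2 2.3 2.6] 
 32 99 phase deg -5.6 amp13/16/19 [0.7 4.1 2.9] 
 32 now phase deg 3.8 amp13/16/19 [0.4 2.9 3.6] 
now 13 G  56  67  82  91 105 102 104 108 111 115 115 111 106 110 112 113 106  98 106 110 106   R-G 179 166 152 144 130 134 130 123 120 117 118 118 120 115 120 113 117 125 114 114 116
now 16 G 103 123 137 162 169 166 153 156 163 164 152 138 128 129 142 148 136 122 129 144 134   R-G 106  90  81  63  58  56  59  52  48  46  52  51  49  48  42  41  44  49  46  39  43
now 19 G 170 180 192 204 203 186 168 172 190 186 166 146 136 136 157 171 156 142 149 162 151   R-G  23  21  20  13  14  13  12   7   1   1   4   5   4   5   2   3   4   4   4   1   3
now 22 G 202 210 201 189 181 172 155 146 163 192 187 164 150 141 148 173 163 148 152 164 148 
now 25 G 185 177 165 150 138 143 138 138 169 201 198 181 182 183 185 201 202 191 198 202 183 
now 28 G 163 155 154 152 151 173 183 185 200 214 208 198 205 218 224 231 227 225 233 231 215 
now 31 G 177 173 179 195 201 220 231 225 223 208 196 190 197 215 227 238 231 223 238 233 215 
now 34 G 194 202 212 224 231 241 239 227 211 190 179 176 177 192 206 223 210 188 216 209 190 
bar -183.3106581699864 85
```

```bash
cat > bot.py <<'E'
from h import *
s=get_state();print('F',s['force'].round(1),s['t'])
I={n:get_image(n) for n in('top','scene')}
o=np.array([.56738,-.14343]);c,q=np.cos(-.14375),np.sin(-.14375);R=np.array([[c,-q],[q,c]])
for n,box in(('top',(280,150,335,200)),('scene',(260,120,310,190))):
    i,dep=I[n];np.save('pics/%s_b.npy'%n,i);h=cv2.cvtColor(i,cv2.COLOR_RGB2HSV);m=(h[...,0]>100)&(h[...,0]<125)&(h[...,1]>150)
    M=np.zeros_like(m);M[box[1]:box[3],box[0]:box[2]]=1;m&=M
    v,u=np.nonzero(m);cu,cv_=(u.min()+u.max())/2,(v.min()+v.max())/2
    print(n,u.min(),u.max(),v.min(),v.max())
    P=at_z(n,cu,cv_,.155 if n=='top' else .146);print(n,'cap',P.round(4),'clamp mm',((P[:2]-o)@R*1000).round(1))
    D=np.median(dep[int(cv_)-1:int(cv_)+2,int(cu)-1:int(cu)+2]);print('  by depth',at_d(n,cu,cv_,D).round(4))
E
python3 bot.py; python3 - <<'E'
from h import *
# same measure when seated, jaw open (p1 crop)
p=cv2.resize(cv2.imread('pics/p1.png'),None,fx=1/6,fy=1/6,interpolation=cv2.INTER_AREA);h=cv2.cvtColor(p,cv2.COLOR_BGR2HSV)
m=(h[...,0]>100)&(h[...,0]<125)&(h[...,1]>150);v,u=np.nonzero(m);u=u+265;v=v+120;print('p1',u.min(),u.max(),v.min(),v.max())
p=cv2.resize(cv2.imread('pics/l2t.png'),None,fx=1/5,fy=1/5,interpolation=cv2.INTER_AREA);h=cv2.cvtColor(p,cv2.COLOR_BGR2HSV)
m=(h[...,0]>100)&(h[...,0]<125)&(h[...,1]>150);v,u=np.nonzero(m);u=u+265;v=v+140;print('l2',u.min(),u.max(),v.min(),v.max())
p=np.load('pics/top_n.npy');h=cv2.cvtColor(p,cv2.COLOR_RGB2HSV);m=(h[...,0]>100)&(h[...,0]<125)&(h[...,1]>150);m[:,:280]=0;m[:,335:]=0;m[:150]=0;m[200:]=0;v,u=np.nonzero(m);print('99',u.min(),u.max(),v.min(),v.max())
E
```

```text
F [ 1.9 -7.2 -1.8] 19.8333
top 296 307 166 177
top cap [ 0.5747 -0.083   0.155 ] clamp mm [-1.4 60.8]
  by depth [ 0.5749 -0.0831  0.1539]
scene 272 284 143 151
scene cap [ 0.5755 -0.0863  0.146 ] clamp mm [-0.1 57.7]
  by depth [ 0.5654 -0.0748  0.153 ]
p1 299 311 167 178
l2 296 307 166 177
99 296 307 166 177
```

```bash
cat > jaw.py <<'E'
from h import *
import glob
K,d,T=cam('top')
o=np.array([.56738,-.14343]);c,s=np.cos(-.14375),np.sin(-.14375);R=np.array([[c,-s],[s,c]])
g=lambda i:cv2.cvtColor(np.ascontiguousarray(i),cv2.COLOR_RGB2GRAY).astype(np.float32)
dn=lambda f,k:cv2.resize(cv2.imread(f),None,fx=1/k,fy=1/k,interpolation=cv2.INTER_AREA)[:,:,::-1]
def patch(I,off,xs,ys):
    X,Y=np.meshgrid(xs,ys,indexing='ij')
    P=np.c_[(np.c_[X.ravel(),Y.ravel()]/1000)@R.T+o,np.full(X.size,.082)];C=(P@T[:3,:3].T+T[:3,3])*[1,-1,-1]
    u=cv2.projectPoints(C,np.zeros(3),np.zeros(3),K,d)[0][:,0].astype(np.float32)-np.float32(off)
    return cv2.remap(I,u[:,:1].copy(),u[:,1:].copy(),cv2.INTER_CUBIC).reshape(X.shape)
S={'init':(g(np.load('pics/top_i.npy')),(0,0)),'106':(g(dn('pics/l2t.png',5)),(265,140)),'99':(g(np.load('pics/top_n.npy')),(0,0))}
for f in sorted(glob.glob('pics/avg_*.npy'),key=lambda f:float(f[9:-4])): S[f[9:-4]]=(g(np.load(f)),(0,0))
for n,(I,off) in S.items():
    # back edge of plate, both sides of rod: top and bottom parts; rising edge vs grey plate
    for xs in((-21,-19,-17,-15),(15,17,19,21)):
        p=patch(I,off,np.array(xs,float),np.arange(-10,36,2.)).mean(0);print(n,xs[0],' '.join('%3d'%v for v in p))
E
python3 jaw.py
```

```text
init -21 207 213 216 211 202 194 191 187 180 151 112  71  42  40  53  76  98 125 145 158 167 171 170
init 15 171 170 169 168 169 175 183 189 178 152 115  95 106 128 145 149 140 126 112 105 105 106 107
106 -21 212 217 221 222 220 220 219 219 219 219 218 217 212 203 193 186 186 177 156 125  97  94 112
106 15 174 174 174 173 174 175 175 175 174 173 161 140 113 102 118 150 181 191 190 179 171 157 142
99 -21 213 219 222 221 220 220 220 220 219 220 220 221 218 212 202 192 189 182 167 140 110  99 111
99 15 174 175 175 174 173 174 174 174 174 173 163 142 110  87  91 123 164 187 197 190 181 165 149
18.87 -21 213 218 222 222 221 220 220 219 219 220 220 220 219 215 206 196 188 183 175 159 132 112 114
18.87 15 174 173 174 175 174 174 175 175 174 173 164 143 111  84  83 113 157 185 201 197 187 167 148
19.83 -21 213 218 222 222 221 220 220 219 219 219 218 216 207 198 191 189 190 179 152 116  87  86 108
19.83 15 174 174 174 174 174 174 174 175 174 173 162 141 114 111 136 170 195 196 187 172 167 157 144
```

The force fell from 18 N to 7 N. At the same time the ring moved about 13° relative to its trend and the jaw face eased back 2.6 mm. The lever is now about 24° ahead of the ring (95° against 71°), which is one click. I'll stop pushing, back away, rise clear and verify.

```bash
python3 -m creep '[[[-0.02,0,0,0],[-0.04,0,0,0],[-0.06,0,0,0],[-0.1,0,0,0],[-0.12,0,0,0],[-0.12,0,0,0]]]'; python3 -m creep '[[[0,0,-0.1,0],[0,0,-0.25,0],[0,0,-0.4,0],[0,0,-0.55,0],[-0.15,0,-0.6,0],[-0.3,0,-0.6,0],[-0.45,0,-0.6,0],[-0.6,0,-0.6,0],[-0.6,0,-0.6,0]]]' | grep -E 't:|pos|^force'
python3 ring.py | tail -2 | tr '|' '\n' | grep -E 'init|now'; python3 jaw.py | tail -2; python3 - <<'E'
from h import *
import glob
for f in ('top_i','last'):
    i=np.load('pics/top_i.npy') if f=='top_i' else np.load(sorted(glob.glob('pics/avg_*.npy'),key=lambda f:float(f[9:-4]))[-1]).astype(np.uint8)
    h=cv2.cvtColor(i,cv2.COLOR_RGB2HSV);m=((h[...,0]<8)|(h[...,0]>172))&(h[...,1]>180);m[:165]=0;m[215:]=0;m[:,:325]=0;m[:,390:]=0
    v,u=np.nonzero(m);P=np.array([at_z('top',a,b,.1)[:2] for a,b in zip(u,v)])-[.5573,-.2235];P=P[np.linalg.norm(P,axis=1)>.04];a=np.degrees(np.arctan2(P[:,1],P[:,0]));print('bar',np.mean(np.where(a>0,a-360,a)),len(a))
E
python3 bot.py
```

```text
t: 20.43
tool_pos: [0.4501, -0.273, 0.1305]
eef_rot: [0.71, 0.704, -0.0, -0.001]
force: [0.2, -2.2, -0.1]
finger_gap: 0.0002
finger_force: 1.2
t: 21.18
tool_pos: [0.4481, -0.4273, 0.2784]
eef_rot: [0.712, 0.702, -0.001, -0.001]
force: [-0.7, -0.2, -0.1]
28 init phase deg 8.0 amp13/16/19 [1.2 2.2 1.8] 
 28 now phase deg -2.8 amp13/16/19 [2.2 2.4 1.7] 
32 init phase deg 8.7 amp13/16/19 [0.1 1.5 1.8] 
 32 now phase deg -4.8 amp13/16/19 [0.4 3.8 2.7] 
21.48 -21 210 216 219 220 219 219 218 218 218 216 211 203 194 191 192 185 168 130  88  61  60  84 114
21.48 15 172 172 172 172 173 173 172 172 171 167 157 150 153 170 189 189 168 139 130 141 155 157 144
bar -87.901577347563 128
bar -167.47729910135797 102
F [0.3 0.5 0. ] 21.4833
top 296 307 166 177
top cap [ 0.5747 -0.083   0.155 ] clamp mm [-1.4 60.8]
  by depth [ 0.5748 -0.0831  0.1543]
scene 272 284 142 151
scene cap [ 0.578 -0.089  0.146] clamp mm [ 2.7 55.3]
  by depth [ 0.5693 -0.0792  0.1519]
```

```bash
python3 mark.py 12.5; python3 -m creep '[[[0,0,0,0],[0,0,0,0],[0,0,0,0],[0,0,0,0],[0,0,0,0],[0,0,0,0],[0,0,0,0],[0,0,0,0],[0,0,0,0],[0,0,0,0],[0,0,0,0],[0,0,0,0]]]' | head -1; python3 ring.py | tail -2 | tr '|' '\n' | grep -E 'now'; python3 jaw.py | tail -2;python3 - <<'E'
from h import *
import glob
i=np.load(sorted(glob.glob('pics/avg_*.npy'),key=lambda f:float(f[9:-4]))[-1]).astype(np.uint8)
h=cv2.cvtColor(i,cv2.COLOR_RGB2HSV);m=((h[...,0]<8)|(h[...,0]>172))&(h[...,1]>180);m[:165]=0;m[215:]=0;m[:,:325]=0;m[:,390:]=0
v,u=np.nonzero(m);P=np.array([at_z('top',a,b,.1)[:2] for a,b in zip(u,v)])-[.5573,-.2235];P=P[np.linalg.norm(P,axis=1)>.04];a=np.degrees(np.arctan2(P[:,1],P[:,0]));print('bar',np.mean(np.where(a>0,a-360,a)),len(a))
E
```

```text
rel cw+ [-75, -67, -60, -52, -45, -37, -30, -22, -15, -7, 0, 7, 15, 22, 30, 37, 45, 52, 60, 67, 75]
init 13 G  32  29  29  31  29  27  31  32  32  33  36  35  37  40  51  56  64  68  68  71  70   R-G 131 136 135 132 134 137 134 133 131 129 127 127 124 120 109 105  98  92  91  85  85
init 16 G  64  60  53  52  49  50  50  57  67  74  79  76  77  84  90 102 106 108 107 102 100   R-G  79  84  91  94  99  97  99  92  81  75  72  71  69  64  59  47  43  39  37  38  33
init 19 G 109 106  99  95  98  92  92  96 111 122 123 117 116 118 121 129 129 125 118 112 107   R-G  25  27  31  38  34  37  38  36  26  22  21  22  21  19  18  11   8   9   8   8   6
init 22 G 133 135 132 132 136 134 132 134 139 149 145 133 129 128 122 121 120 121 118 108 104 
init 25 G 111 118 118 120 131 123 125 125 125 139 131 112 113 107 101  99  95 104 107 100 103 
init 28 G  93 104 103  99 114 106 105 108 103 125 118  97 100  94  94 100  95 107 121 121 126 
init 31 G 100 111 111 101 117 107 103 107 100 120 117 104 112 110 117 130 124 136 147 148 145 
init 34 G 118 126 125 117 127 119 115 121 119 128 126 129 140 152 16
[... 685 characters left out ...]
1 170 171 167 166 152 132 152 186 181 170 175 167 161 173 174 178 200 211 197 
now 28 G 159 145 146 147 143 159 172 168 185 210 197 184 194 188 190 209 222 224 228 231 231 
now 31 G 167 156 157 169 167 184 213 220 221 225 212 191 186 184 193 214 227 235 226 224 237 
now 34 G 187 180 181 195 204 214 233 239 234 220 203 184 175 173 178 191 207 225 201 191 217 
t: 22.58
 28 now phase deg -2.9 amp13/16/19 [2.1 2.5 1.7] 
 32 now phase deg -4.9 amp13/16/19 [0.4 3.9 2.7] 
22.88 -21 210 216 220 220 219 218 218 218 217 215 211 203 194 191 192 185 168 130  89  60  59  84 115
22.88 15 172 172 172 173 173 173 172 172 171 167 157 150 153 171 189 190 168 138 129 141 155 157 144
bar -167.60263543274618 100
```

The jaw plate's bright edge gives a clean reading: travel is 15.1 mm, so the ring is at 57.7°. The lever is at 79.7°, which leaves 22.0° of slip, exactly one click (it was about 3° before the snap). My mark reading in the blurry top view did not show the two marks apart. I trust the jaw travel more. Everything is stable and the robot is clear, so I'm handing in.

```bash
python3 -c "
from bench import hand_in;print(hand_in())"
```

```text
the job is handed in; nothing more can be done
None
```

I handed the job in with the bottle upright in the clamp, the jaw closed on it and the lever at what I judge to be one click. That rests on 22° of slip worked out from jaw travel; the white marks did not clearly confirm it, the snap came at about 18 N instead of 7 N, and the lever and ring eased back about 15° together on release.

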